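# Close the gift tins from a stack of lids

### The arm

A 6-joint arm with a two-finger parallel gripper is mounted at the origin on a cart in front of the work surface, level with it; the furniture and walls round the work are solid. World frame = base frame: x ahead of the robot, y to its left, z up, the work surface at z = 0. Lengths are in m, angles in rad, forces in N, time in s.
With the tool pointing down it reaches from about 0.375 to 0.975 m from the base axis. Payload 3.8 kg.
Tool frame: the origin (TCP) lies on the mounting face of the last link; the fingertips stand 166 mm ahead of it and the grasp point (between the pads) lies 147 mm ahead of it; z points along the fingers, y is the line along which they close (so a half turn about z gives the same grasp; the last joint's range is limited). The gripper opens to 88 mm and grips with 3 to 60 N. Pads are 18 mm wide; open, the fingers measure 123 mm over their backs; the gripper's body (75 mm by 187 mm) begins 45 mm behind the grasp point.
Start: joints at [-1.386, 0.264, 1.604, -0, 1.274, -0.037], TCP at [0.148, -0.658, 0.405] pointing down, gripper open.
Joint ranges: [-2.63, 2.63], [-0.94, 2.18], [0.31, 2.57], [-1.31, 4.45], [0, 2.66], [-2.55, 2.55]. Speed limits (rad/s): [2.57, 2.57, 3.14, 3.14, 3.14, 3.14].

### API

Orientations are given as [roll, pitch, yaw] about the fixed x, y, z axes, in that order (R = Rz(yaw) Ry(pitch) Rx(roll)).
In Python, from rig import manip gives the robot as it stands. The module is installed in compiled form; this text tells all that it offers.
- The arm moves only by the tool carry_out, never from a script. Its argument "increments" is a list that holds one entry, the list of rows, each a list of 6 numbers: the shift along the tool's x, y, z scaled (see below), then the turn, a rotation vector about the tool's x, y, z scaled (see below). In form: [[[tx, ty, tz, ax, ay, az], ...]]. A call has 1 to 5 rows; each row shifts and turns the commanded pose from where the row before left it, along the tool's axes as they then stand; what a row does not reach is not made up. The controller multiplies each number of a shift by 120 mm and each number of a turn by 0.1 rad. A row lasts 1/10 s, in which the tool goes at most 50 mm and 8.59 degrees, less where a joint would pass 70% of its speed; a pose out of reach is approached as far as the arm can. A call with a number of a shift or a turn outside -1 to 1 is refused whole. A call with a gripper value outside its range is refused whole. "claw" is the opening, from -1 (shut) to 1 (fully open), set as the call begins (left out, the last holds). The fingers move at their own pace and stop on an object; the grip force is fixed at half the most. Time passes only in rows, so rows that do not move let the fingers close. It gives the time, the measured TCP pose, the force, the opening and the grip force at its end, in the units of the state.
- manip.get_state(): the state, without advancing time (a new reading comes with each control period).
- manip.camera(name): name is "scene" or "top"; returns a dict with "color" (400x640x3 uint8, red, green, blue), "mtx" (3x3 intrinsics, pixels), "dist" ([k1, k2, p1, p2, k3] as OpenCV has them; the pictures are not rectified), "R" (3x3) and "t" (3): a world point X has camera coordinates R X + t. Camera axes: x right, y down, z forward; pixel columns grow to the right and rows downward; lengths in m; the calibration is good to about 2 mm. A picture is of the moment at which its call begins. There is no depth.
- manip.sign_off(): hands the job in; it is judged then, once.
The state is a dict: "time_s": time; "joint_positions": joint angles; "dq": joint speeds; "effort": joint torques, N m; "position": TCP position; "orientation": TCP orientation; "wrist_force": force on the tool from outside, world axes, zero at the start; "moment": the same for the moment, N m; "opening": finger opening in m; "grasp_force": force on a finger pad.
Only numpy, scipy, OpenCV 4.12 (cv2) and the standard library are available. Lean on these libraries where they do the work, as an engineer would, in place of code of your own. Each camera call takes 0.05 s, during which the arm holds its last target. There are 200 camera calls.

### The job

The four gift tins are filled with cookies and have to be closed before they are packed. Take the stack of lids apart, one after another, and put each lid on the tin of its own colour and size, fully home so that its top lies flat on the rim all round. Leave the tins standing where they are and do not let a tin or a lid topple.

Things in the scene. Friction and masses are not known exactly. Their poses are not given: they have to be found in the camera images.
- lid_burgundy: deep red (burgundy) rectangular tin lid with rounded corners; 120 mm long (its x), 68 mm wide (its y), 14 mm high, open below, 2 mm sheet: flat top, straight skirt 12 mm deep inside; hollow 116 x 64 mm. Loose, rigid, 55 g. Origin at the centre of the skirt's lower edge, z up. Largest lid, at the bottom of the stack, standing on the table; all lids in the stack lie nearly parallel.
- lid_cream: cream-white rectangular tin lid with rounded corners; 106 mm long (its x), 59 mm wide (its y), 14 mm high, open below, 2 mm sheet: flat top, straight skirt 12 mm deep inside; hollow 102 x 55 mm. Loose, rigid, 44 g. Origin at the centre of the skirt's lower edge, z up. Second lid from the bottom of the stack, standing on the burgundy one; all lids in the stack lie nearly parallel.
- lid_green: dark green rectangular tin lid with rounded corners; 92 mm long (its x), 50 mm wide (its y), 14 mm high, open below, 2 mm sheet: flat top, straight skirt 12 mm deep inside; hollow 88 x 46 mm. Loose, rigid, 35 g. Origin at the centre of the skirt's lower edge, z up. Third lid from the bottom, standing on the cream one; all lids in the stack lie nearly parallel.
- lid_navy: deep blue (navy) rectangular tin lid with rounded corners; 78 mm long (its x), 41 mm wide (its y), 14 mm high, open below, 2 mm sheet: flat top, straight skirt 12 mm deep inside; hollow 74 x 37 mm. Loose, rigid, 28 g. Origin at the centre of the skirt's lower edge, z up. Smallest lid, on top of the stack, standing on the green one; all lids in the stack lie nearly parallel.
- tin_burgundy: deep red (burgundy) open rectangular gift tin with a gold rim, cookies inside below the rim; 110 mm long (its x), 58 mm wide (its y), 56 mm high, so its lid goes over it with 3 mm of play on each side, either way round. Loose, about 300 g. Origin at the centre of its underside, z up. Fully closed, the inside of the lid's top rests on the rim and the lid's origin is 44 mm above the tin's origin.
- tin_cream: cream-white open rectangular gift tin with a gold rim, cookies inside below the rim; 96 mm long (its x), 49 mm wide (its y), 52 mm high, so its lid goes over it with 3 mm of play on each side, either way round. Loose, about 230 g. Origin at the centre of its underside, z up. Fully closed, the inside of the lid's top rests on the rim and the lid's origin is 40 mm above the tin's origin.
- tin_green: dark green open rectangular gift tin with a gold rim, cookies inside below the rim; 82 mm long (its x), 40 mm wide (its y), 48 mm high, so its lid goes over it with 3 mm of play on each side, either way round. Loose, about 170 g. Origin at the centre of its underside, z up. Fully closed, the inside of the lid's top rests on the rim and the lid's origin is 36 mm above the tin's origin.
- tin_navy: deep blue (navy) open rectangular gift tin with a gold rim, cookies inside below the rim; 68 mm long (its x), 31 mm wide (its y), 44 mm high, so its lid goes over it with 3 mm of play on each side, either way round. Loose, about 120 g. Origin at the centre of its underside, z up. Fully closed, the inside of the lid's top rests on the rim and the lid's origin is 32 mm above the tin's origin.

How it is judged:
By the outcome, as a careful person would: the job done as asked, in the order asked, and still so for the second after the job is handed in, with the robot touching nothing.
It also fails if it takes over 115 s, if anything falls off the work surface, if the arm or the gripper's body presses on something with over 40 N, if the wrist force passes 120 N, or if a joint passes its speed limit or range.

## Working session

There is one attempt and no reset: what is moved stays moved. The work goes in short steps, Python scripts to look and compute and a tool call to move; the robot and the scene stay as the last step left them, time stands still between calls to the robot, and variables do not carry over. Pictures are saved under pics/ and viewed, at most 14 in all, crops included, and the job is handed in when it is done.

Besides the shell and the picture viewer there is one more tool, called after "Emit:" as a command line: name --argument value ..., lists and objects as JSON in quotes. carry_out: Moves the arm, as the interface text tells. Shifts and turns lie within -1 to 1; 1 stands for 120 mm of shift or 0.1 rad of turn. Its arguments: {"type":"object","properties":{"increments":{"type":"array"},"claw":{"type":"number"}},"required":["increments"]}

```bash
mkdir -p pics
python3 - <<'E'
from rig import manip
import cv2,numpy as np
print(manip.get_state())
for n in("top","scene"):
    c=manip.camera(n); cv2.imwrite(f"pics/{n}0.png",c["color"][:,:,::-1]); np.savez(f"{n}.npz",**c); print(c["mtx"],c["dist"],c["R"],c["t"])
E
```

```text
{'time_s': 0.0, 'joint_positions': array([-1.38593164e+00,  2.64719687e-01,  1.60536733e+00, -2.83507132e-05,
        1.27371161e+00, -3.69126429e-02]), 'dq': array([-0.00131955,  0.00031749, -0.00079938,  0.0010378 , -0.00101424,
       -0.00068285]), 'effort': array([-1.62288008e-03, -5.02113998e+01, -3.56873059e+01,  7.30311382e-02,
        2.95113050e-02, -1.88203726e-04]), 'position': array([ 0.14839668, -0.65812832,  0.40341377]), 'orientation': array([-3.13938719e+00, -5.43376683e-05,  2.21785604e-01]), 'wrist_force': array([-0.32758249,  0.5684354 ,  0.12864938]), 'moment': array([-0.0240943 ,  0.0006654 , -0.00979997]), 'grasp_force': 0.0, 'opening': 0.08814008069999418}
[[366.17428937   0.         317.77838529]
 [  0.         366.17428937 188.5418736 ]
 [  0.           0.           1.        ]] [-0.07195797  0.          0.          0.          0.        ] [[ 0.01431818 -0.99975395 -0.0169421 ]
 [-0.98944476 -0.01172289 -0.14443559]
 [ 0.14420144  0.01883133 -0.98936916]] [0.01208721 0.53447057 1.02691403]
[[492.48311237   0.         318.14483022]
 [  0.         492.48311237 194.02622618]
 [  0.           0.           1.        ]] [0.02449361 0.         0.         0.         0.        ] [[-0.62558427 -0.78014891 -0.00346302]
 [-0.37920554  0.30794984 -0.87256521]
 [ 0.68179724 -0.54454988 -0.48848537]] [0.31211164 0.24309118 0.90751583]
```

View pics/top0.png

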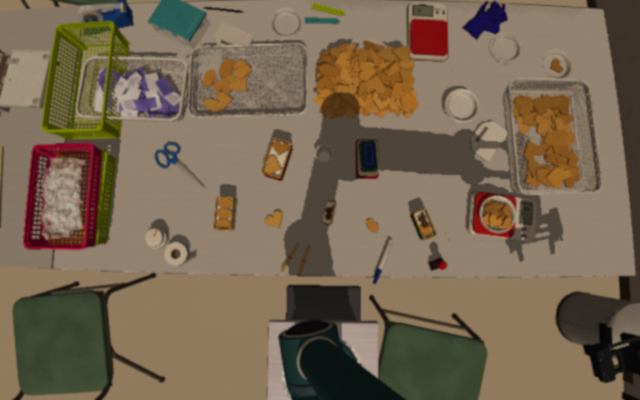

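View pics/scene0.png

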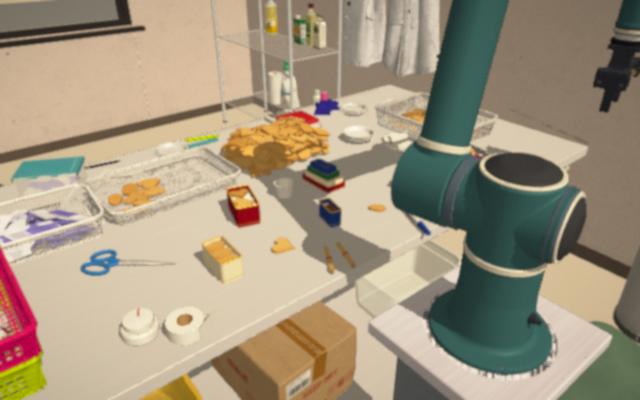

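The top view shows the stack at (367,157), burgundy tin (278,158), cream tin (225,212), navy tin (329,211) and green tin (423,222). In the scene view the green tin is hidden behind the arm. I'll enlarge these areas.

Run:
```python
import cv2,numpy as np
im=np.load("top.npz")["color"][:,:,::-1]
def crop(x,y,w,h,s):
    c=cv2.resize(im[y:y+h,x:x+w],None,fx=s,fy=s,interpolation=cv2.INTER_CUBIC)
    c=np.clip(c*1.8,0,255).astype(np.uint8)
    for i in range(0,w,10): cv2.putText(c,str(x+i),(i*s,8),0,.3,(0,255,255)); cv2.line(c,(i*s,10),(i*s,14),(0,255,255))
    for i in range(0,h,10): cv2.putText(c,str(y+i),(0,i*s+4),0,.3,(0,255,255))
    return c
a=[crop(262,132,36,50,8),crop(212,192,26,42,8),crop(320,196,20,32,8)]
b=[crop(352,134,30,48,8),crop(408,200,32,42,8)]
def row(l):
    H=max(c.shape[0] for c in l); return np.hstack([np.pad(c,((0,H-c.shape[0]),(0,8),(0,0))) for c in l])
cv2.imwrite("pics/a.png",row(a)); cv2.imwrite("pics/b.png",row(b))
```

```text
(no output)
```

View pics/a.png

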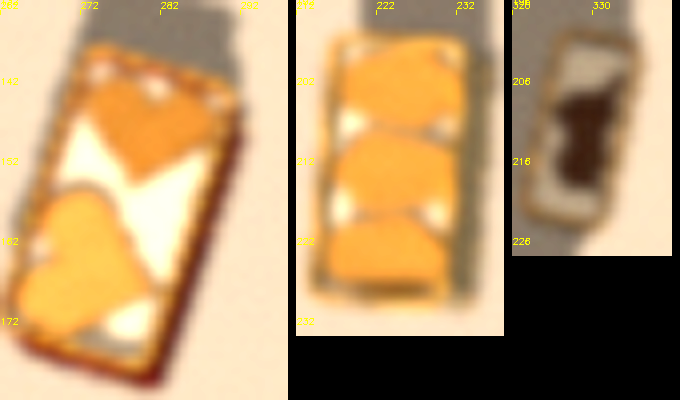

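View pics/b.png

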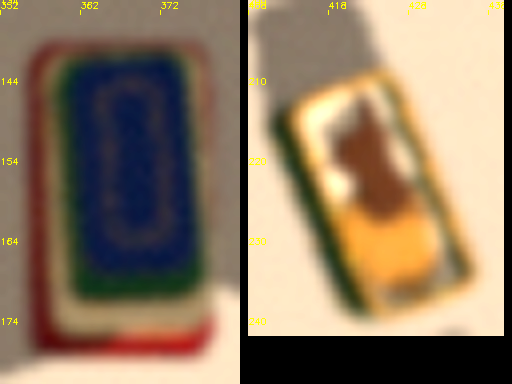

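The crops show each tin's rim outline and the nested lid tops. I read the corners off them and will fit rectangles of known size, then overlay them as a check.

```bash
cat > h.py <<'E'
import cv2,numpy as np
from scipy.optimize import least_squares
def rect(L,W,p,z):
    c,s=np.cos(p[2]),np.sin(p[2]); q=np.array([[L,W],[L,-W],[-L,-W],[-L,W]])/2
    return np.c_[q@np.array([[c,s],[-s,c]])+p[:2],np.full(4,z)]
def proj(cam,X): return cv2.projectPoints(X,cv2.Rodrigues(cam["R"])[0],cam["t"],cam["mtx"],cam["dist"])[0][:,0]
def unproj(cam,uv,z):
    n=cv2.undistortPoints(np.float64(uv)[:,None],cam["mtx"],cam["dist"])[:,0]
    d=np.c_[n,np.ones(len(n))]@cam["R"]; o=-cam["R"].T@cam["t"]
    return o+d*((z-o[2])/d[:,2])[:,None]
def fit(cam,uv,L,W,z):  # corners in image TL,TR,BR,BL, long side roughly world x
    X=unproj(cam,uv,z); o=[0,3,2,1] # rect: (+L,+W)=TL,(+L,-W)=TR,(-L,-W)=BR,(-L,+W)=BL
    a=X[0]-X[3]+X[1]-X[2]
    f=lambda p:(proj(cam,rect(L,W,p,z))-uv).ravel()
    r=least_squares(f,[*X[:,:2].mean(0),np.arctan2(a[1],a[0])])
    return r.x,np.abs(r.fun).max(),X
E
cat > fit0.py <<'E'
from h import *
cam=np.load("top.npz"); im=cam["color"][:,:,::-1]
T={"tin_b":((262,132),[(86,44),(242,84),(158,374),(6,334)],.110,.058,.056),
"tin_c":((212,192),[(34,35),(172,38),(150,304),(16,298)],.096,.049,.052),
"tin_g":((408,200),[(42,105),(150,68),(228,275),(124,318)],.082,.040,.048),
"tin_n":((320,196),[(50,32),(133,42),(93,228),(12,214)],.068,.031,.044),
"lid_n":((352,134),[(72,56),(192,54),(198,272),(78,272)],.078,.041,.056),
"lid_b":((352,134),[(32,42),(208,42),(212,352),(32,350)],.120,.068,.014)}
ims=[]
for n,(o,c,L,W,z) in T.items():
    uv=(np.array(c)+.5)/8-.5+o
    p,e,X=fit(cam,uv,L,W,z)
    sd=[np.linalg.norm(X[i]-X[(i+1)%4])*1e3 for i in range(4)]
    print(n,p.round(4),"res px",e.round(2),"sides",np.round(sd))
    x,y=np.int32(uv.mean(0))-(22,26)
    k=8; v=np.clip(cv2.resize(im[y:y+52,x:x+44],None,fx=k,fy=k,interpolation=cv2.INTER_CUBIC)*1.8,0,255).astype(np.uint8)
    for zz,col in((z,(255,0,255)),(0,(0,255,0))):
        q=((proj(cam,rect(L,W,p,zz))-(x,y)+.5)*k-.5)
        cv2.polylines(v,[np.int32(q*16)],True,col,1,cv2.LINE_AA,4)
    ims.append(cv2.resize(v,(264,300),interpolation=cv2.INTER_AREA))
cv2.imwrite("pics/ov.png",np.vstack([np.hstack(ims[:3]),np.hstack(ims[3:])]))
E
python3 fit0.py
```

```text
tin_b [ 0.6215  0.1389 -0.2422] res px 0.39 sides [ 60. 111.  57. 112.]
tin_c [ 0.4594  0.2898 -0.0247] res px 0.32 sides [51. 96. 49. 95.]
tin_g [ 0.436  -0.287   0.3501] res px 0.76 sides [42. 78. 41. 80.]
tin_n [ 0.4669 -0.0129 -0.1872] res px 0.52 sides [30. 68. 29. 67.]
lid_n [ 0.635  -0.1269  0.02  ] res px 0.55 sides [44. 81. 43. 80.]
lid_b [ 0.6328 -0.1266  0.0013] res px 0.24 sides [ 67. 120.  67. 119.]
```

View pics/ov.png

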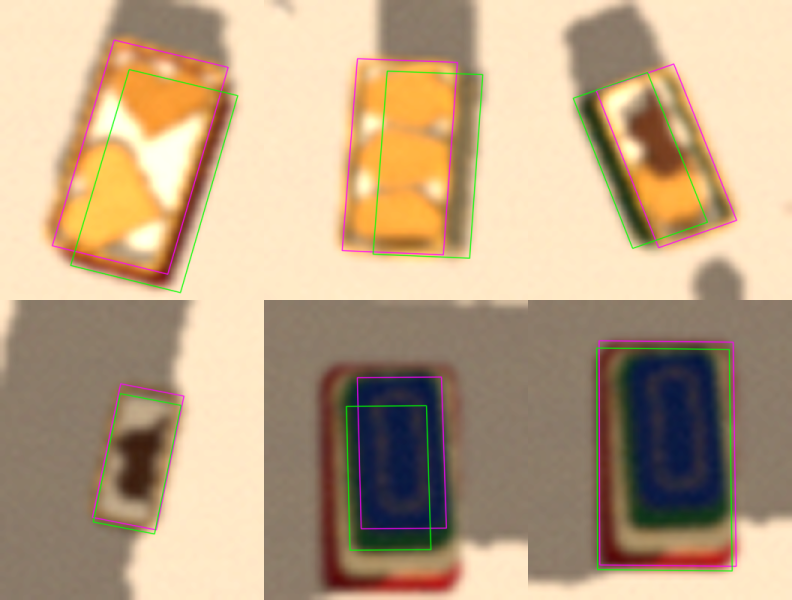

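Fits agree with the given sizes (residuals well under 1 px). I'll write a planner that prints moves, then start.

```bash
cat > plan.py <<'E'
# python3 plan.py x y tip_z yaw : rows needed from the present pose (tool units), straight line, rounded
import sys,numpy as np
from rig import manip
from scipy.spatial.transform import Rotation as Ro
s=manip.get_state(); x,y,z,yaw=map(float,sys.argv[1:5])
P=np.array(s["position"]); A=Ro.from_euler("xyz",s["orientation"])
B=Ro.from_euler("xyz",[np.pi,0,yaw]); Q=np.array([x,y,z+.166])
rv=(A.inv()*B).as_rotvec(); D=Q-P
n=max(1,int(np.ceil(max(np.linalg.norm(D)/.048,np.linalg.norm(rv)/.098))))
if len(sys.argv)>5: n=max(n,int(sys.argv[5]))
print("now tip",(P-[0,0,.166]).round(4),np.round(s["orientation"],4),"t",round(s["time_s"],2),"open",round(s["opening"],4),"F",np.round(s["wrist_force"],1),s["grasp_force"].__round__(1))
p=P.copy(); a=A
for i in range(n):
    t=a.inv().apply(P+D*(i+1)/n-p)/.12; r=np.round(np.r_[t,rv/n/.1],3)
    p=p+a.apply(r[:3]*.12); a=a*Ro.from_rotvec(r[3:]*.1)
    print(r.tolist(),end=",\n" if i%5==4 else ",")
print()
E
python3 plan.py .635 -.127 .12 .012
```

```text
now tip [ 0.1484 -0.6582  0.2375] [-3.1396e+00 -1.0000e-04  2.2180e-01] t 0.1 open 0.0882 F [ 0.9 -0.4 -1.2] 0.0
[0.308, -0.214, 0.062, -0.001, 0.0, 0.131],[0.305, -0.218, 0.061, -0.001, 0.0, 0.131],[0.303, -0.222, 0.062, -0.001, 0.0, 0.131],[0.299, -0.226, 0.062, -0.001, 0.0, 0.131],[0.297, -0.23, 0.061, -0.001, 0.0, 0.131],
[0.293, -0.234, 0.062, -0.001, 0.0, 0.131],[0.29, -0.237, 0.061, -0.001, 0.0, 0.131],[0.287, -0.241, 0.062, -0.001, 0.0, 0.131],[0.284, -0.246, 0.061, -0.001, 0.0, 0.131],[0.281, -0.248, 0.062, -0.001, 0.0, 0.131],
[0.278, -0.253, 0.061, -0.001, 0.0, 0.131],[0.274, -0.256, 0.061, -0.001, 0.0, 0.131],[0.271, -0.26, 0.062, -0.001, 0.0, 0.131],[0.267, -0.263, 0.061, -0.001, 0.0, 0.131],[0.264, -0.266, 0.061, -0.001, 0.0, 0.131],
[0.26, -0.27, 0.062, -0.001, 0.0, 0.131],
```

Emit:
carry_out --increments '[[[0.308, -0.214, 0.06, 0, 0, 0.13], [0.305, -0.218, 0.06, 0, 0, 0.13], [0.303, -0.222, 0.06, 0, 0, 0.13], [0.299, -0.226, 0.06, 0, 0, 0.13], [0.297, -0.23, 0.06, 0, 0, 0.13]]]'

```text
time_s: 0.6
position: [0.3013, -0.4909, 0.3679]
orientation: [-3.141, 0.0, 0.156]
wrist_force: [-0.2, -0.7, 0.5]
opening: 0.0881
grasp_force: 0.0
```

Emit:
carry_out --increments '[[[0.293, -0.234, 0.06, 0, 0, 0.13], [0.29, -0.237, 0.06, 0, 0, 0.13], [0.287, -0.241, 0.06, 0, 0, 0.13], [0.284, -0.246, 0.06, 0, 0, 0.13], [0.281, -0.248, 0.06, 0, 0, 0.13]]]'

```text
time_s: 1.1
position: [0.4532, -0.3248, 0.3321]
orientation: [-3.141, 0.0, 0.091]
wrist_force: [-0.1, -0.7, -0.3]
opening: 0.0881
grasp_force: 0.0
```

Emit:
carry_out --increments '[[[0.278, -0.253, 0.06, 0, 0, 0.13], [0.274, -0.256, 0.06, 0, 0, 0.13], [0.271, -0.26, 0.06, 0, 0, 0.13], [0.267, -0.263, 0.06, 0, 0, 0.13], [0.264, -0.266, 0.06, 0, 0, 0.13]]]'

```text
time_s: 1.6
position: [0.6051, -0.1587, 0.296]
orientation: [-3.141, 0.001, 0.026]
wrist_force: [-0.9, -0.9, -0.1]
opening: 0.088
grasp_force: 0.0
```

Emit:
carry_out --increments '[[[0.26, -0.27, 0.06, 0, 0, 0.13], [0, 0, 0, 0, 0, 0], [0, 0, 0, 0, 0, 0]]]'

```text
time_s: 1.9
position: [0.6347, -0.1261, 0.2885]
orientation: [-3.141, 0.002, 0.016]
wrist_force: [-0.4, -0.6, 0.1]
opening: 0.0881
grasp_force: 0.0
```

```bash
python3 plan.py .635 -.127 .045 .012
```

```text
now tip [ 0.6347 -0.1261  0.1225] [-3.1415e+00  2.1000e-03  1.6400e-02] t 1.9 open 0.0881 F [-0.4 -0.6  0.1] 0.0
[0.002, 0.004, 0.323, -0.0, 0.011, 0.022],[0.001, 0.003, 0.322, -0.0, 0.011, 0.022],
```

Emit:
carry_out --increments '[[[0.003, 0.007, 0.25, 0, 0, 0], [0, 0, 0.25, 0, 0, 0], [0, 0, 0.14, 0, 0, 0], [0, 0, 0, 0, 0, 0], [0, 0, 0, 0, 0, 0]]]'

```text
time_s: 2.4
position: [0.6348, -0.1289, 0.2131]
orientation: [3.142, 0.0, 0.013]
wrist_force: [0.2, -0.0, -0.0]
opening: 0.088
grasp_force: 0.0
```

Emit:
carry_out --increments '[[[0, 0, 0, 0, 0, 0], [0, 0, 0, 0, 0, 0], [0, 0, 0, 0, 0, 0], [0, 0, 0, 0, 0, 0], [0, 0, 0, 0, 0, 0]]]' --claw -1

```text
time_s: 2.9
position: [0.6352, -0.1279, 0.2131]
orientation: [3.141, -0.001, 0.014]
wrist_force: [-0.4, 0.1, 0.6]
opening: 0.0504
grasp_force: 0.0
```

Emit:
carry_out --increments '[[[0, 0, 0, 0, 0, 0], [0, 0, 0, 0, 0, 0], [0, 0, 0, 0, 0, 0]]]'

```text
time_s: 3.2
position: [0.6351, -0.1279, 0.2128]
orientation: [-3.141, -0.0, 0.014]
wrist_force: [0.2, 0.6, 1.0]
opening: 0.0409
grasp_force: 29.6
```

Emit:
carry_out --increments '[[[0, 0, -0.15, 0, 0, 0], [0, 0, -0.3, 0, 0, 0], [0, 0, -0.2, 0, 0, 0], [0, 0, 0, 0, 0, 0]]]'

```text
time_s: 3.6
position: [0.6369, -0.1284, 0.2953]
orientation: [3.14, -0.008, 0.014]
wrist_force: [0.0, -0.5, -0.6]
opening: 0.0409
grasp_force: 29.6
```

```bash
python3 plan.py .467 -.013 .09 -.187
```

```text
now tip [ 0.6369 -0.1284  0.1293] [ 3.1395 -0.008   0.0138] t 3.6 open 0.0409 F [ 0.  -0.5 -0.6] 29.6
[-0.281, -0.196, 0.063, 0.003, -0.016, 0.402],[-0.289, -0.185, 0.063, 0.003, -0.016, 0.402],[-0.295, -0.174, 0.064, 0.003, -0.016, 0.402],[-0.302, -0.161, 0.065, 0.003, -0.016, 0.402],[-0.309, -0.149, 0.065, 0.003, -0.016, 0.402],
```

Emit:
carry_out --increments '[[[-0.281, -0.196, 0.06, 0, 0, 0.4], [-0.289, -0.185, 0.06, 0, 0, 0.4], [-0.295, -0.174, 0.06, 0, 0, 0.4], [-0.302, -0.161, 0.06, 0, 0, 0.4], [-0.309, -0.149, 0.06, 0, 0, 0.4]]]'

```text
time_s: 4.1
position: [0.4627, -0.0118, 0.2529]
orientation: [3.141, 0.002, -0.188]
wrist_force: [-0.1, 0.2, -0.4]
opening: 0.0402
grasp_force: 29.6
```

Emit:
carry_out --increments '[[[0, 0, 0, 0, 0, 0], [0, 0, 0, 0, 0, 0], [0, 0, 0, 0, 0, 0]]]'

```text
time_s: 4.4
position: [0.4658, -0.0128, 0.2548]
orientation: [3.142, -0.001, -0.186]
wrist_force: [0.3, 0.7, -0.2]
opening: 0.0409
grasp_force: 29.6
```

```bash
cat > snap.py <<'E'
# snap.py out name:x,y,w,h,k ...   side-by-side enlarged crops of fresh pictures
import sys
from h import *
from rig import manip
out=[];C={}
for a in sys.argv[2:]:
    n,r=a.split(":"); x,y,w,h,k=map(int,r.split(","))
    if n not in C: C[n]=manip.camera(n); np.savez(n+"_now.npz",**C[n])
    im=C[n]["color"][:,:,::-1]
    c=np.clip(cv2.resize(im[y:y+h,x:x+w],None,fx=k,fy=k,interpolation=cv2.INTER_CUBIC)*1.8,0,255).astype(np.uint8)
    for i in range(0,w,10): cv2.putText(c,str(x+i),(i*k,8),0,.3,(0,200,0)); cv2.line(c,(i*k,10),(i*k,14),(0,200,0))
    for i in range(0,h,10): cv2.putText(c,str(y+i),(0,i*k+4),0,.3,(0,200,0))
    out.append(c)
H=max(c.shape[0] for c in out)
cv2.imwrite("pics/"+sys.argv[1],np.hstack([np.pad(c,((0,H-c.shape[0]),(0,8),(0,0))) for c in out]))
E
python3 snap.py n1.png top:300,175,50,70,8 scene:305,170,50,70,7; python3 plan.py .467 -.013 .09 -.187
```

```text
now tip [ 0.4663 -0.0131  0.0892] [-3.1415e+00 -1.6000e-03 -1.8670e-01] t 4.5 open 0.0408 F [0.6 0.4 0.3] 29.6
[0.006, -0.002, -0.007, -0.001, -0.016, 0.003],
```

View pics/n1.png

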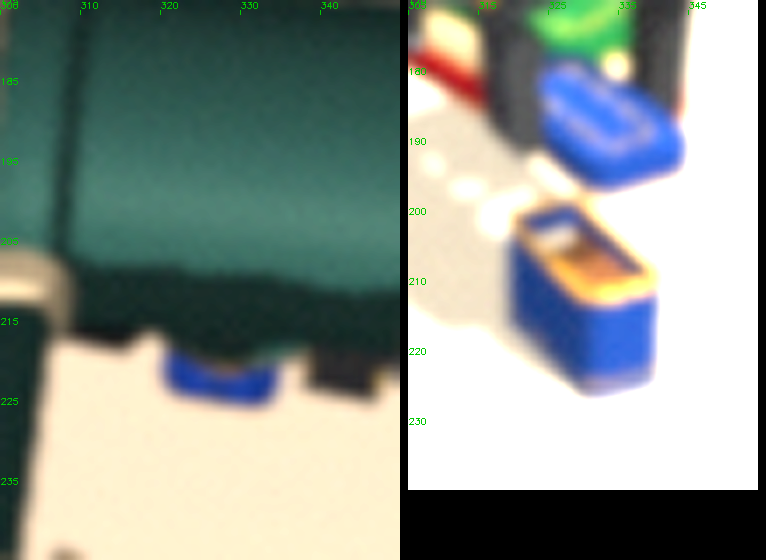

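The arm hides the top view; the scene view shows the navy lid hanging above its tin (lid around (330,185), tin rim around (326,208)). Next is a predicted overlay in the scene view.

```bash
cat > ov.py <<'E'
# overlay boxes on scene picture
from h import *
def draw(out,cam,boxes,x,y,w,h,k):
    im=cam["color"][:,:,::-1]
    v=np.clip(cv2.resize(im[y:y+h,x:x+w],None,fx=k,fy=k,interpolation=cv2.INTER_CUBIC)*1.5,0,255).astype(np.uint8)
    for L,W,p,z0,z1,col in boxes:
        for z in (z0,z1):
            q=(proj(cam,rect(L,W,p,z))-(x,y)+.5)*k-.5
            cv2.polylines(v,[np.int32(q*16)],True,col,1,cv2.LINE_AA,4)
    cv2.imwrite("pics/"+out,v)
E
python3 - <<'E'
from ov import *
cam=np.load("scene_now.npz")
draw("n2.png",cam,[(.068,.031,(.4669,-.0129,-.187),0,.044,(255,0,255)),(.078,.041,(.4663,-.0131,-.187),.0844,.0984,(0,255,0))],305,165,50,65,9)
E
```

```text
(no output)
```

View pics/n2.png

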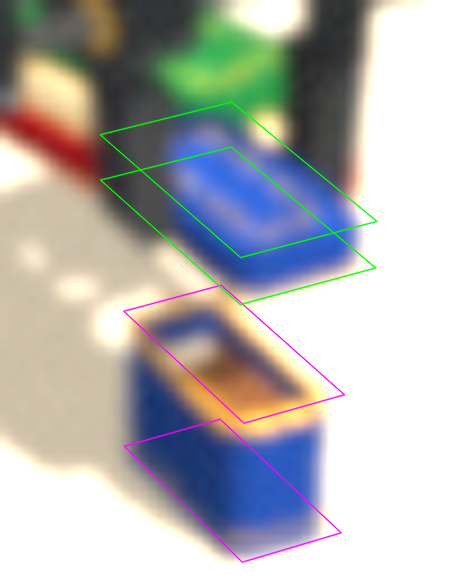

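The overlay is consistent once rounded corners are allowed for, and lid and tin agree to about 1–2 mm. I'll go down and feel for contact.

Emit:
carry_out --increments '[[[0, 0, 0.15, 0, 0, 0], [0, 0, 0.15, 0, 0, 0], [0, 0, 0, 0, 0, 0], [0, 0, 0, 0, 0, 0]]]'

```text
time_s: 4.9
position: [0.4655, -0.0129, 0.2187]
orientation: [3.142, 0.001, -0.187]
wrist_force: [0.4, 0.7, 0.1]
opening: 0.0407
grasp_force: 29.6
```

Emit:
carry_out --increments '[[[0, 0, 0.015, 0, 0, 0], [0, 0, 0.015, 0, 0, 0], [0, 0, 0.015, 0, 0, 0], [0, 0, 0, 0, 0, 0]]]'

```text
time_s: 5.3
position: [0.465, -0.0125, 0.2135]
orientation: [-3.142, -0.001, -0.186]
wrist_force: [-0.1, -0.4, -0.2]
opening: 0.0411
grasp_force: 29.6
```

Emit:
carry_out --increments '[[[0, 0, 0.015, 0, 0, 0], [0, 0, 0.015, 0, 0, 0], [0, 0, 0, 0, 0, 0]]]'

```text
time_s: 5.6
position: [0.465, -0.0125, 0.2097]
orientation: [-3.141, -0.001, -0.186]
wrist_force: [1.2, -0.7, -0.5]
opening: 0.0406
grasp_force: 29.6
```

No contact force with the skirt about 5 mm below the rim, so it is entering. On down to seat it.

Emit:
carry_out --increments '[[[0, 0, 0.017, 0, 0, 0], [0, 0, 0.017, 0, 0, 0], [0, 0, 0, 0, 0, 0]]]'

```text
time_s: 5.9
position: [0.4649, -0.0125, 0.2054]
orientation: [-3.142, 0.0, -0.186]
wrist_force: [2.1, 0.1, -0.9]
opening: 0.0407
grasp_force: 29.6
```

Emit:
carry_out --increments '[[[0, 0, 0.01, 0, 0, 0], [0, 0, 0.01, 0, 0, 0], [0, 0, 0, 0, 0, 0]]]'

```text
time_s: 6.2
position: [0.4649, -0.0125, 0.2031]
orientation: [3.142, 0.0, -0.186]
wrist_force: [1.4, -0.3, 0.0]
opening: 0.0406
grasp_force: 29.6
```

Emit:
carry_out --increments '[[[0.008, 0, 0.008, 0, 0, 0], [0, 0, 0.008, 0, 0, 0], [0, 0, 0, 0, 0, 0]]]'

```text
time_s: 6.5
position: [0.4656, -0.0126, 0.2026]
orientation: [3.141, 0.002, -0.186]
wrist_force: [-6.6, 0.7, 14.8]
opening: 0.0404
grasp_force: 29.6
```

Emit:
carry_out --increments '[[[0, 0, 0.008, 0, 0, 0], [0, 0, 0.008, 0, 0, 0], [0, 0, 0, 0, 0, 0]]]'

```text
time_s: 6.8
position: [0.4659, -0.0126, 0.2023]
orientation: [3.141, 0.003, -0.186]
wrist_force: [-12.4, 1.3, 29.1]
opening: 0.0406
grasp_force: 29.7
```

Seated: 29 N upward at the expected height. I'll relax the push, release and lift.

Emit:
carry_out --increments '[[[0, 0, -0.03, 0, 0, 0], [0, 0, 0, 0, 0, 0]]]'

```text
time_s: 7.0
position: [0.466, -0.0127, 0.2035]
orientation: [-3.141, -0.001, -0.186]
wrist_force: [0.3, 0.8, -0.1]
opening: 0.0406
grasp_force: 29.7
```

Emit:
carry_out --increments '[[[0, 0, 0, 0, 0, 0], [0, 0, 0, 0, 0, 0], [0, 0, 0, 0, 0, 0], [0, 0, 0, 0, 0, 0]]]' --claw 1

```text
time_s: 7.4
position: [0.4657, -0.0127, 0.2026]
orientation: [3.142, 0.001, -0.186]
wrist_force: [0.5, 0.3, -0.9]
opening: 0.0706
grasp_force: 0.0
```

Emit:
carry_out --increments '[[[0, 0, -0.15, 0, 0, 0], [0, 0, -0.3, 0, 0, 0], [0, 0, -0.3, 0, 0, 0], [0, 0, 0, 0, 0, 0], [0, 0, 0, 0, 0, 0]]]'

```text
time_s: 7.9
position: [0.4662, -0.0127, 0.2938]
orientation: [-3.141, -0.002, -0.186]
wrist_force: [-0.4, 0.2, -0.2]
opening: 0.0881
grasp_force: 0.0
```

```bash
python3 snap.py g1.png scene:295,150,65,80,7 top:350,130,40,60,8; python3 plan.py .635 -.127 .085 .012
```

```text
now tip [ 0.4651 -0.0127  0.1257] [ 3.1413e+00  2.3000e-03 -1.8620e-01] t 8.0 open 0.0882 F [ 0.   0.6 -1.1] 0.0
[0.314, 0.135, 0.067, 0.0, 0.005, -0.396],[0.308, 0.147, 0.067, 0.0, 0.005, -0.396],[0.302, 0.159, 0.068, 0.0, 0.005, -0.396],[0.295, 0.171, 0.067, 0.0, 0.005, -0.396],[0.288, 0.183, 0.068, 0.0, 0.005, -0.396],
```

View pics/g1.png

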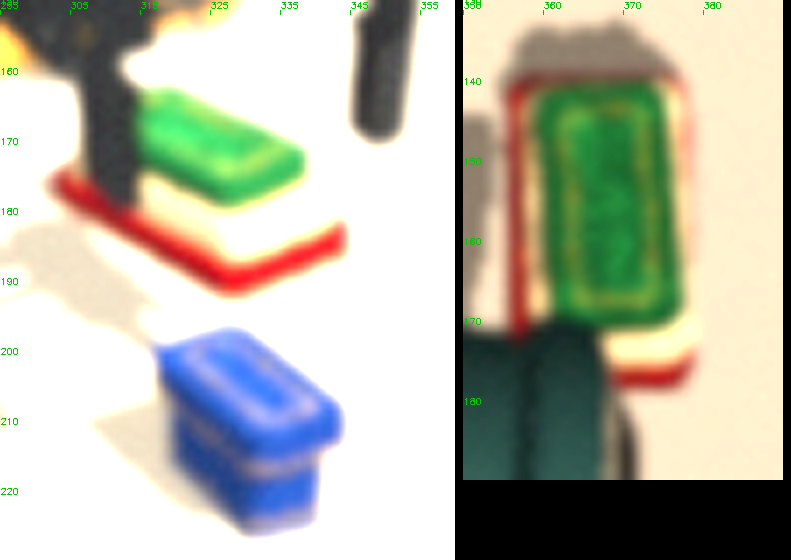

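The navy lid sits level on its tin (around (330,210) in scene). The green lid's top is now clear in the top view, with corners about (359,140), (375,140), (377,170), (361,171). I'll fit it.

```bash
python3 - <<'E'
from h import *
cam=np.load("top_now.npz")
uv=(np.array([(74,84),(200,80),(220,325),(86,328)])+.5)/8-.5+(350,130)
p,e,X=fit(cam,uv,.092,.050,.042); print(p,e,[np.linalg.norm(X[i]-X[i-1]) for i in range(4)])
E
python3 plan.py .634 -.129 .085 .03
```

```text
[ 0.6352598  -0.12632355  0.05331367] 0.60761469065352 [np.float64(0.09200674746338519), np.float64(0.046706258532730645), np.float64(0.09253057292471442), np.float64(0.04898927060028881)]
now tip [ 0.4651 -0.0127  0.1257] [ 3.1413e+00  2.3000e-03 -1.8620e-01] t 8.0 open 0.0882 F [ 0.   0.6 -1.1] 0.0
[0.313, 0.138, 0.067, -0.0, 0.005, -0.432],[0.306, 0.152, 0.067, -0.0, 0.005, -0.432],[0.299, 0.165, 0.068, -0.0, 0.005, -0.432],[0.293, 0.178, 0.067, -0.0, 0.005, -0.432],[0.284, 0.19, 0.068, -0.0, 0.005, -0.432],
```

Emit:
carry_out --increments '[[[0.315, 0.132, 0.067, 0, 0, -0.45], [0.31, 0.145, 0.067, 0, 0, -0.45], [0.302, 0.158, 0.067, 0, 0, -0.45], [0.295, 0.172, 0.067, 0, 0, -0.45], [0.286, 0.185, 0.067, 0, 0, -0.45]]]'

```text
time_s: 8.5
position: [0.6375, -0.1257, 0.2496]
orientation: [-3.14, 0.004, 0.041]
wrist_force: [1.1, 0.6, 0.1]
opening: 0.088
grasp_force: 0.0
```

Emit:
carry_out --increments '[[[0, 0, 0, 0, 0, 0], [0, 0, 0, 0, 0, 0], [0, 0, 0, 0, 0, 0]]]'

```text
time_s: 8.8
position: [0.6359, -0.1243, 0.2512]
orientation: [-3.14, 0.003, 0.039]
wrist_force: [0.6, 0.2, -0.4]
opening: 0.0885
grasp_force: 0.0
```

```bash
python3 plan.py .635 -.127 .032 .043
```

```text
now tip [ 0.6359 -0.1243  0.0852] [-3.1405  0.0034  0.0386] t 8.8 open 0.0885 F [ 0.6  0.2 -0.4] 0.0
[-0.003, 0.011, 0.222, -0.006, 0.017, -0.022],[-0.004, 0.012, 0.221, -0.006, 0.017, -0.022],
```

Emit:
carry_out --increments '[[[-0.006, 0.02, 0.22, 0, 0, -0.04], [0, 0, 0.22, 0, 0, 0], [0, 0, 0, 0, 0, 0], [0, 0, 0, 0, 0, 0]]]'

```text
time_s: 9.2
position: [0.6355, -0.1266, 0.2]
orientation: [-3.141, 0.002, 0.043]
wrist_force: [0.1, 0.3, 0.5]
opening: 0.088
grasp_force: 0.0
```

Emit:
carry_out --increments '[[[0, 0, 0, 0, 0, 0], [0, 0, 0, 0, 0, 0], [0, 0, 0, 0, 0, 0], [0, 0, 0, 0, 0, 0], [0, 0, 0, 0, 0, 0]]]' --claw -1

```text
time_s: 9.7
position: [0.6367, -0.1274, 0.2004]
orientation: [3.141, -0.001, 0.043]
wrist_force: [-0.2, 0.4, 0.9]
opening: 0.0503
grasp_force: 0.8
```

Emit:
carry_out --increments '[[[0, 0, 0, 0, 0, 0], [0, 0, 0, 0, 0, 0]]]'

```text
time_s: 9.9
position: [0.6367, -0.1274, 0.2004]
orientation: [3.142, -0.0, 0.043]
wrist_force: [-2.2, 0.3, 4.0]
opening: 0.0496
grasp_force: 30.0
```

Emit:
carry_out --increments '[[[0, 0, -0.15, 0, 0, 0], [0, 0, -0.3, 0, 0, 0], [0, 0, -0.3, 0, 0, 0], [0, 0, 0, 0, 0, 0]]]'

```text
time_s: 10.3
position: [0.639, -0.1279, 0.2962]
orientation: [3.139, -0.01, 0.043]
wrist_force: [0.6, -0.3, -0.2]
opening: 0.0494
grasp_force: 30.0
```

```bash
python3 - <<'E'
from rig import manip
from ov import *
C={n:manip.camera(n) for n in("top","scene")}
for n in C: np.savez(n+"_g.npz",**C[n])
p=(.436,-.287,.35); b=[(.082,.040,p,0,.048,(255,0,255))]
u=proj(C["scene"],rect(.082,.04,p,.024)).mean(0).astype(int); print(u)
draw("t1.png",C["top"],b,402,196,44,50,9); draw("t2.png",C["scene"],b,u[0]-22,u[1]-25,44,50,9)
cv2.imwrite("pics/gt.png",np.hstack([cv2.imread("pics/t1.png"),cv2.imread("pics/t2.png")]))
E
python3 plan.py .4373 -.2865 .085 .35
```

```text
[414 182]
now tip [ 0.6369 -0.1274  0.125 ] [ 3.1409e+00 -2.1000e-03  4.2800e-02] t 10.4 open 0.0496 F [-0.3  0.5 -0.5] 30.0
[-0.287, 0.209, 0.055, 0.002, -0.003, -0.512],[-0.296, 0.194, 0.055, 0.002, -0.003, -0.512],[-0.307, 0.178, 0.055, 0.002, -0.003, -0.512],[-0.315, 0.163, 0.056, 0.002, -0.003, -0.512],[-0.323, 0.146, 0.055, 0.002, -0.003, -0.512],
[-0.33, 0.13, 0.055, 0.002, -0.003, -0.512],
```

View pics/gt.png

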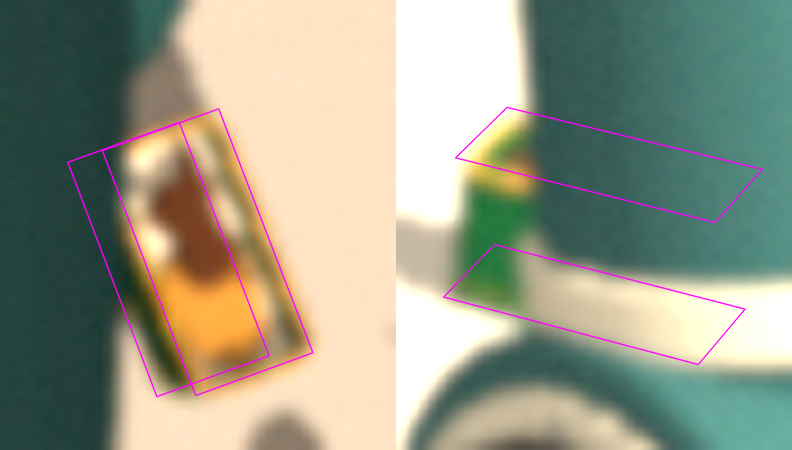

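The predicted green-tin rim coincides with the seen rim in the top view, right side at (425–436, 208–235), and in the visible part of the scene view. Moving there.

Emit:
carry_out --increments '[[[-0.287, 0.209, 0.055, 0, 0, -0.51], [-0.296, 0.194, 0.055, 0, 0, -0.51], [-0.307, 0.178, 0.055, 0, 0, -0.51], [-0.315, 0.163, 0.055, 0, 0, -0.51], [-0.323, 0.146, 0.055, 0, 0, -0.51]]]'

```text
time_s: 10.9
position: [0.4676, -0.2599, 0.2543]
orientation: [-3.139, 0.003, 0.3]
wrist_force: [0.2, -0.7, -0.1]
opening: 0.0497
grasp_force: 30.0
```

Emit:
carry_out --increments '[[[-0.33, 0.13, 0.055, 0, 0, -0.51], [0, 0, 0, 0, 0, 0], [0, 0, 0, 0, 0, 0], [0, 0, 0, 0, 0, 0]]]'

```text
time_s: 11.3
position: [0.4371, -0.2859, 0.2496]
orientation: [-3.14, 0.0, 0.349]
wrist_force: [0.0, 0.4, -1.0]
opening: 0.0496
grasp_force: 30.0
```

```bash
python3 plan.py .4373 -.2865 .058 .35
```

```text
now tip [ 0.4371 -0.2859  0.0836] [-3.1403e+00  4.0000e-04  3.4850e-01] t 11.3 open 0.0496 F [ 0.   0.4 -1. ] 30.0
[-0.0, 0.006, 0.213, -0.013, 0.004, -0.015],
```

Emit:
carry_out --increments '[[[0, 0.006, 0.1, 0, 0, 0], [0, 0, 0.11, 0, 0, 0], [0, 0, 0, 0, 0, 0], [0, 0, 0, 0, 0, 0]]]'

```text
time_s: 11.7
position: [0.437, -0.2863, 0.224]
orientation: [-3.14, 0.001, 0.35]
wrist_force: [-0.7, 0.7, -0.6]
opening: 0.0494
grasp_force: 30.0
```

Emit:
carry_out --increments '[[[0, 0, 0.016, 0, 0, 0], [0, 0, 0.016, 0, 0, 0], [0, 0, 0.016, 0, 0, 0], [0, 0, 0, 0, 0, 0]]]'

```text
time_s: 12.1
position: [0.437, -0.287, 0.2193]
orientation: [-3.142, 0.0, 0.349]
wrist_force: [-0.1, -0.3, 0.7]
opening: 0.0497
grasp_force: 30.0
```

Emit:
carry_out --increments '[[[0, 0, 0.016, 0, 0, 0], [0, 0, 0, 0, 0, 0]]]'

```text
time_s: 12.3
position: [0.4369, -0.287, 0.2174]
orientation: [-3.141, 0.0, 0.349]
wrist_force: [-0.5, 0.4, -0.1]
opening: 0.0495
grasp_force: 30.0
```

Emit:
carry_out --increments '[[[0, 0, 0.016, 0, 0, 0], [0, 0, 0.016, 0, 0, 0], [0, 0, 0.016, 0, 0, 0], [0, 0, 0, 0, 0, 0]]]'

```text
time_s: 12.7
position: [0.4369, -0.2869, 0.2114]
orientation: [-3.141, 0.0, 0.349]
wrist_force: [0.5, 0.3, -1.2]
opening: 0.0495
grasp_force: 30.0
```

Emit:
carry_out --increments '[[[0, 0, 0.016, 0, 0, 0], [0, 0, 0.01, 0, 0, 0], [0, 0, 0, 0, 0, 0]]]'

```text
time_s: 13.0
position: [0.4371, -0.287, 0.2085]
orientation: [-3.142, 0.0, 0.349]
wrist_force: [0.1, -0.4, -0.7]
opening: 0.0492
grasp_force: 30.0
```

Emit:
carry_out --increments '[[[0, 0, 0.01, 0, 0, 0], [0, 0, 0.01, 0, 0, 0], [0, 0, 0, 0, 0, 0]]]'

```text
time_s: 13.3
position: [0.4373, -0.2872, 0.2082]
orientation: [-3.141, 0.0, 0.349]
wrist_force: [-5.6, 3.5, 14.3]
opening: 0.049
grasp_force: 30.0
```

Contact comes exactly at the seated height. A little more push, then release.

Emit:
carry_out --increments '[[[0, 0, 0.01, 0, 0, 0], [0, 0, 0, 0, 0, 0], [0, 0, -0.025, 0, 0, 0], [0, 0, 0, 0, 0, 0]]]'

```text
time_s: 13.7
position: [0.4373, -0.2872, 0.2088]
orientation: [3.14, -0.001, 0.349]
wrist_force: [1.1, -0.2, -1.5]
opening: 0.0493
grasp_force: 30.0
```

Emit:
carry_out --increments '[[[0, 0, 0, 0, 0, 0], [0, 0, 0, 0, 0, 0], [0, 0, 0, 0, 0, 0], [0, 0, 0, 0, 0, 0]]]' --claw 1

```text
time_s: 14.1
position: [0.437, -0.287, 0.2076]
orientation: [-3.141, 0.0, 0.349]
wrist_force: [0.4, 0.7, -0.8]
opening: 0.0794
grasp_force: 0.0
```

Emit:
carry_out --increments '[[[0, 0, -0.15, 0, 0, 0], [0, 0, -0.3, 0, 0, 0], [0, 0, -0.3, 0, 0, 0], [0, 0, 0, 0, 0, 0], [0, 0, 0, 0, 0, 0]]]'

```text
time_s: 14.6
position: [0.4374, -0.2873, 0.2989]
orientation: [3.14, -0.001, 0.349]
wrist_force: [-0.4, -0.6, -0.4]
opening: 0.0885
grasp_force: 0.0
```

```bash
python3 snap.py c1.png top:350,130,36,60,8 scene:290,150,65,70,7; python3 plan.py .634 -.127 .085 .02
```

```text
now tip [ 0.4365 -0.2866  0.1307] [-3.1396e+00  1.3000e-03  3.4880e-01] t 14.7 open 0.0883 F [-0.6  0.1 -1.3] 0.0
[0.334, -0.114, 0.063, -0.003, 0.003, 0.548],[0.327, -0.133, 0.063, -0.003, 0.003, 0.548],[0.319, -0.15, 0.064, -0.003, 0.003, 0.548],[0.31, -0.168, 0.063, -0.003, 0.003, 0.548],[0.301, -0.184, 0.064, -0.003, 0.003, 0.548],
[0.29, -0.201, 0.063, -0.003, 0.003, 0.548],
```

View pics/c1.png

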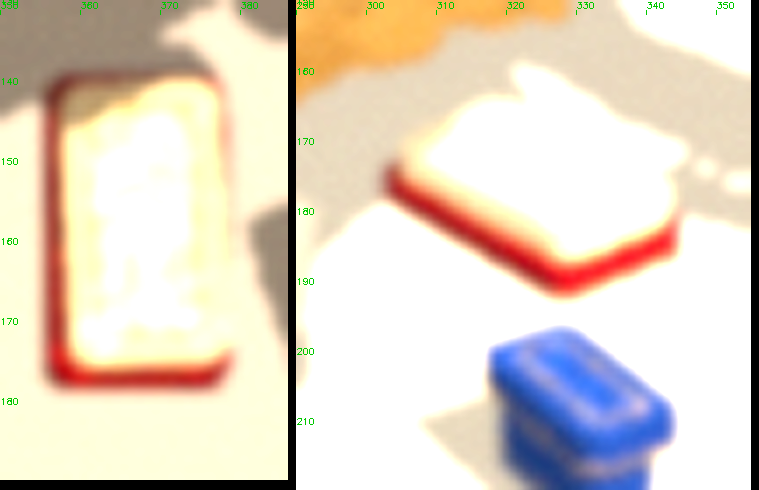

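The cream lid's top shows at (357–379, 139–176) in the top view, with the burgundy one beneath reaching (355–379, 178). Fitting both.

```bash
python3 - <<'E'
from h import *
cam=np.load("top_now.npz")
for c,L,W,z in(([(60,77),(222,77),(232,365),(66,366)],.106,.059,.028),([(45,70),(228,70),(232,388),(46,388)],.12,.068,.014)):
    uv=(np.array(c)+.5)/8-.5+(350,130)
    p,e,X=fit(cam,uv,L,W,z); print(p,e,[np.linalg.norm(X[i]-X[i-1]).round(4) for i in range(4)])
E
python3 plan.py .634 -.127 .075 .025
```

```text
[ 0.63221952 -0.12795836  0.01935564] 0.7358121255380752 [np.float64(0.1102), np.float64(0.0608), np.float64(0.1098), np.float64(0.0613)]
[ 0.63261502 -0.12688287  0.00388168] 0.5429054373630606 [np.float64(0.1227), np.float64(0.0696), np.float64(0.1228), np.float64(0.0695)]
now tip [ 0.4365 -0.2866  0.1307] [-3.1396e+00  1.3000e-03  3.4880e-01] t 14.7 open 0.0883 F [-0.6  0.1 -1.3] 0.0
[0.334, -0.114, 0.077, -0.003, 0.003, 0.54],[0.327, -0.133, 0.077, -0.003, 0.003, 0.54],[0.319, -0.149, 0.077, -0.003, 0.003, 0.54],[0.311, -0.167, 0.078, -0.003, 0.003, 0.54],[0.301, -0.184, 0.077, -0.003, 0.003, 0.54],
[0.291, -0.199, 0.077, -0.003, 0.003, 0.54],
```

Emit:
carry_out --increments '[[[0.334, -0.114, 0.077, 0, 0, 0.54], [0.327, -0.133, 0.077, 0, 0, 0.54], [0.319, -0.149, 0.077, 0, 0, 0.54], [0.311, -0.167, 0.077, 0, 0, 0.54], [0.301, -0.184, 0.077, 0, 0, 0.54]]]'

```text
time_s: 15.2
position: [0.6019, -0.1525, 0.249]
orientation: [-3.14, 0.004, 0.076]
wrist_force: [-0.3, -0.2, 0.8]
opening: 0.0883
grasp_force: 0.0
```

Emit:
carry_out --increments '[[[0.291, -0.199, 0.077, 0, 0, 0.54], [0, 0, 0, 0, 0, 0], [0, 0, 0, 0, 0, 0], [0, 0, 0, 0, 0, 0]]]'

```text
time_s: 15.6
position: [0.6335, -0.1278, 0.2412]
orientation: [-3.141, 0.003, 0.025]
wrist_force: [0.3, -1.0, -0.5]
opening: 0.0883
grasp_force: 0.0
```

```bash
python3 plan.py .633 -.1275 .0185 .02
```

```text
now tip [ 0.6335 -0.1278  0.0752] [-3.1412e+00  2.9000e-03  2.4900e-02] t 15.6 open 0.0883 F [ 0.3 -1.  -0.5] 0.0
[-0.001, -0.001, 0.236, -0.002, 0.015, 0.024],[-0.002, -0.002, 0.236, -0.002, 0.015, 0.024],
```

Emit:
carry_out --increments '[[[-0.003, 0, 0.235, 0, 0.03, 0.03], [0, 0, 0.23, 0, 0, 0], [0, 0, 0, 0, 0, 0], [0, 0, 0, 0, 0, 0]]]'

```text
time_s: 16.0
position: [0.6333, -0.1284, 0.1866]
orientation: [-3.141, -0.001, 0.02]
wrist_force: [0.4, 0.2, 0.1]
opening: 0.0882
grasp_force: 0.0
```

Emit:
carry_out --increments '[[[0, 0, 0, 0, 0, 0], [0, 0, 0, 0, 0, 0], [0, 0, 0, 0, 0, 0], [0, 0, 0, 0, 0, 0], [0, 0, 0, 0, 0, 0]]]' --claw -1

```text
time_s: 16.5
position: [0.6348, -0.1276, 0.1879]
orientation: [3.141, -0.004, 0.022]
wrist_force: [-2.1, -0.5, 5.1]
opening: 0.0582
grasp_force: 30.0
```

Emit:
carry_out --increments '[[[0, 0, 0, 0, 0, 0], [0, 0, 0, 0, 0, 0]]]'

```text
time_s: 16.7
position: [0.6348, -0.1276, 0.1878]
orientation: [3.141, -0.004, 0.022]
wrist_force: [0.3, 0.2, 5.4]
opening: 0.0584
grasp_force: 30.0
```

Emit:
carry_out --increments '[[[0, 0, -0.15, 0, 0, 0], [0, 0, -0.3, 0, 0, 0], [0, 0, -0.4, 0, 0, 0], [0, 0, 0, 0, 0, 0], [0, 0, 0, 0, 0, 0]]]'

```text
time_s: 17.2
position: [0.6346, -0.1275, 0.2904]
orientation: [3.141, -0.006, 0.022]
wrist_force: [-0.2, 0.1, -1.3]
opening: 0.0584
grasp_force: 30.0
```

```bash
python3 plan.py .4594 .2895 .085 -.025; python3 snap.py tmp.png top:205,180,40,60,8
python3 - <<'E'
from ov import *
c=np.load("top_now.npz")
draw("t1.png",c,[(.096,.049,(.4594,.2898,-.025),0,.052,(255,0,255))],205,184,44,56,9)
draw("t2.png",c,[(.110,.058,(.6215,.1389,-.242),0,.056,(255,0,255))],258,130,44,56,9)
cv2.imwrite("pics/ct.png",np.hstack([cv2.imread("pics/t1.png"),cv2.imread("pics/t2.png")]))
E
```

```text
now tip [ 0.6346 -0.1275  0.1244] [ 3.1408 -0.0062  0.0219] t 17.2 open 0.0584 F [-0.2  0.1 -1.3] 30.0
[-0.139, -0.351, 0.032, 0.001, -0.006, 0.047],[-0.14, -0.35, 0.032, 0.001, -0.006, 0.047],[-0.142, -0.349, 0.032, 0.001, -0.006, 0.047],[-0.143, -0.349, 0.032, 0.001, -0.006, 0.047],[-0.145, -0.347, 0.032, 0.001, -0.006, 0.047],
[-0.147, -0.348, 0.032, 0.001, -0.006, 0.047],[-0.148, -0.346, 0.033, 0.001, -0.006, 0.047],[-0.15, -0.346, 0.032, 0.001, -0.006, 0.047],[-0.152, -0.345, 0.033, 0.001, -0.006, 0.047],[-0.153, -0.345, 0.033, 0.001, -0.006, 0.047],
```

View pics/ct.png

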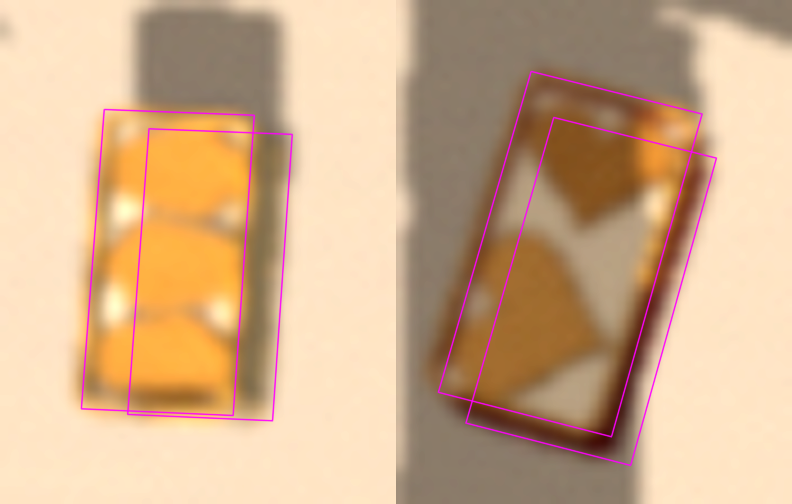

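Overlays match both rims: cream at (214–233, 196–230), burgundy within about 1 px. Moving the cream lid over.

Emit:
carry_out --increments '[[[-0.138, -0.351, 0.03, 0, 0, 0.047], [-0.139, -0.35, 0.03, 0, 0, 0.047], [-0.141, -0.349, 0.03, 0, 0, 0.047], [-0.142, -0.349, 0.03, 0, 0, 0.047], [-0.144, -0.347, 0.03, 0, 0, 0.047]]]'

```text
time_s: 17.75
position: [0.5448, 0.0822, 0.2676]
orientation: [3.141, 0.002, -0.002]
wrist_force: [0.7, 0.9, -1.7]
opening: 0.0585
grasp_force: 30.0
```

Emit:
carry_out --increments '[[[-0.146, -0.348, 0.03, 0, 0, 0.047], [-0.147, -0.346, 0.03, 0, 0, 0.047], [-0.149, -0.346, 0.03, 0, 0, 0.047], [-0.151, -0.345, 0.03, 0, 0, 0.047], [-0.152, -0.345, 0.03, 0, 0, 0.047]]]'

```text
time_s: 18.25
position: [0.4578, 0.2904, 0.2495]
orientation: [3.139, 0.001, -0.025]
wrist_force: [0.9, -0.3, 0.5]
opening: 0.0584
grasp_force: 30.0
```

Emit:
carry_out --increments '[[[0, 0, 0, 0, 0, 0], [0, 0, 0, 0, 0, 0], [0, 0, 0, 0, 0, 0], [0, 0, 0, 0, 0, 0]]]'

```text
time_s: 18.65
position: [0.4604, 0.2882, 0.2517]
orientation: [3.141, -0.002, -0.027]
wrist_force: [-0.9, 0.4, -1.4]
opening: 0.0584
grasp_force: 30.0
```

```bash
python3 plan.py .461 .290 .064 -.028
```

```text
now tip [0.4604 0.2882 0.0857] [ 3.1409e+00 -2.1000e-03 -2.7000e-02] t 18.65 open 0.0584 F [-0.9  0.4 -1.4] 30.0
[0.005, -0.015, 0.181, 0.007, -0.021, 0.01],
```

Emit:
carry_out --increments '[[[0.005, -0.015, 0.09, 0, 0, 0], [0, 0, 0.09, 0, 0, 0], [0, 0, 0, 0, 0, 0], [0, 0, 0, 0, 0, 0]]]'

```text
time_s: 19.05
position: [0.4605, 0.2908, 0.2298]
orientation: [3.141, -0.001, -0.026]
wrist_force: [0.2, -0.1, -0.4]
opening: 0.0587
grasp_force: 30.0
```

Emit:
carry_out --increments '[[[0, 0, 0.016, 0, 0, 0], [0, 0, 0.016, 0, 0, 0], [0, 0, 0.016, 0, 0, 0], [0, 0, 0, 0, 0, 0]]]'

```text
time_s: 19.45
position: [0.4606, 0.2913, 0.2247]
orientation: [3.142, -0.003, -0.025]
wrist_force: [-0.3, -0.0, -0.4]
opening: 0.0584
grasp_force: 30.0
```

Emit:
carry_out --increments '[[[0, 0, 0.016, 0, 0, 0], [0, 0, 0, 0, 0, 0]]]'

```text
time_s: 19.65
position: [0.4606, 0.2913, 0.2228]
orientation: [3.142, -0.003, -0.025]
wrist_force: [-0.8, -0.2, -1.0]
opening: 0.0585
grasp_force: 30.0
```

Emit:
carry_out --increments '[[[0, 0, 0.016, 0, 0, 0], [0, 0, 0.016, 0, 0, 0], [0, 0, 0.016, 0, 0, 0], [0, 0, 0, 0, 0, 0]]]'

```text
time_s: 20.05
position: [0.4605, 0.2912, 0.2168]
orientation: [3.141, -0.002, -0.025]
wrist_force: [0.3, 0.1, -0.3]
opening: 0.0587
grasp_force: 30.0
```

Emit:
carry_out --increments '[[[0, 0, 0.016, 0, 0, 0], [0, 0, 0.008, 0, 0, 0], [0, 0, 0, 0, 0, 0]]]'

```text
time_s: 20.35
position: [0.4607, 0.2913, 0.2141]
orientation: [3.142, -0.003, -0.025]
wrist_force: [0.7, 0.3, -0.5]
opening: 0.0585
grasp_force: 30.0
```

Emit:
carry_out --increments '[[[0, 0, 0.01, 0, 0, 0], [0, 0, 0.01, 0, 0, 0], [0, 0, 0, 0, 0, 0]]]'

```text
time_s: 20.65
position: [0.4609, 0.2915, 0.2137]
orientation: [3.142, -0.003, -0.025]
wrist_force: [-4.1, -3.1, 11.9]
opening: 0.0583
grasp_force: 30.0
```

Seated at the expected height. A short push, release, then on to burgundy.

Emit:
carry_out --increments '[[[0, 0, 0.01, 0, 0, 0], [0, 0, 0, 0, 0, 0], [0, 0, -0.025, 0, 0, 0], [0, 0, 0, 0, 0, 0]]]'

```text
time_s: 21.05
position: [0.4611, 0.2915, 0.2145]
orientation: [-3.141, -0.004, -0.025]
wrist_force: [0.0, 0.4, -0.6]
opening: 0.0588
grasp_force: 30.0
```

Emit:
carry_out --increments '[[[0, 0, 0, 0, 0, 0], [0, 0, 0, 0, 0, 0], [0, 0, 0, 0, 0, 0], [0, 0, 0, 0, 0, 0]]]' --claw 1

```text
time_s: 21.45
position: [0.4607, 0.2913, 0.2135]
orientation: [3.141, -0.003, -0.025]
wrist_force: [0.5, 0.1, -0.0]
opening: 0.0871
grasp_force: 0.0
```

Emit:
carry_out --increments '[[[0, 0, -0.15, 0, 0, 0], [0, 0, -0.3, 0, 0, 0], [0, 0, -0.3, 0, 0, 0], [0, 0, 0, 0, 0, 0], [0, 0, 0, 0, 0, 0]]]'

```text
time_s: 21.95
position: [0.4608, 0.2915, 0.3048]
orientation: [-3.14, -0.005, -0.025]
wrist_force: [-0.5, -0.8, 0.2]
opening: 0.0879
grasp_force: 0.0
```

```bash
python3 snap.py b1.png top:350,130,40,60,8 scene:190,220,70,70,6; python3 plan.py .633 -.127 .07 .01
```

```text
now tip [0.4599 0.291  0.1364] [ 3.1405e+00 -1.0000e-03 -2.5200e-02] t 22.05 open 0.088 F [-0.1 -0.4 -0.9] 0.0
[0.153, 0.345, 0.056, 0.001, -0.001, -0.035],[0.152, 0.345, 0.056, 0.001, -0.001, -0.035],[0.15, 0.345, 0.055, 0.001, -0.001, -0.035],[0.15, 0.346, 0.056, 0.001, -0.001, -0.035],[0.148, 0.347, 0.056, 0.001, -0.001, -0.035],
[0.147, 0.347, 0.055, 0.001, -0.001, -0.035],[0.145, 0.348, 0.056, 0.001, -0.001, -0.035],[0.145, 0.348, 0.055, 0.001, -0.001, -0.035],[0.143, 0.349, 0.056, 0.001, -0.001, -0.035],[0.142, 0.349, 0.055, 0.001, -0.001, -0.035],
```

View pics/b1.png

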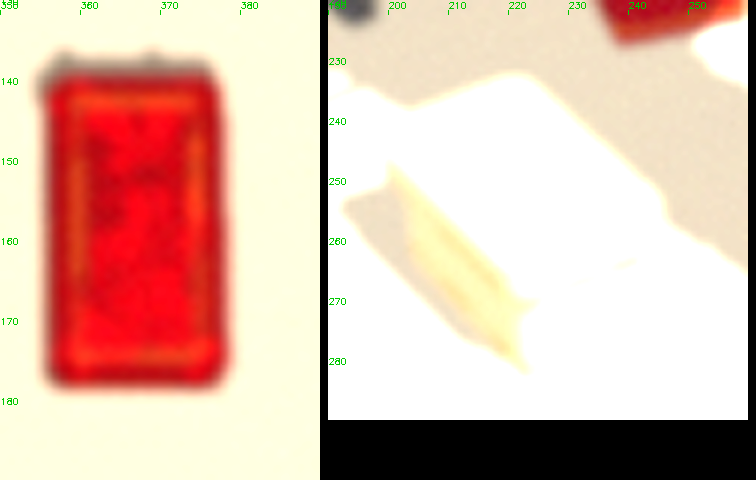

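The burgundy lid lies alone at (356–378, 139–178) in the top view. The cream lid is overexposed in the scene view but was seated by force and height. Going for burgundy.

Emit:
carry_out --increments '[[[0.153, 0.345, 0.055, 0, 0, -0.035], [0.152, 0.345, 0.055, 0, 0, -0.035], [0.15, 0.345, 0.055, 0, 0, -0.035], [0.15, 0.346, 0.055, 0, 0, -0.035], [0.148, 0.347, 0.055, 0, 0, -0.035]]]'

```text
time_s: 22.55
position: [0.5466, 0.0806, 0.2686]
orientation: [3.141, 0.001, -0.007]
wrist_force: [0.6, -0.0, 0.3]
opening: 0.0882
grasp_force: 0.0
```

Emit:
carry_out --increments '[[[0.147, 0.347, 0.055, 0, 0, -0.035], [0.145, 0.348, 0.055, 0, 0, -0.035], [0.145, 0.348, 0.055, 0, 0, -0.035], [0.143, 0.349, 0.055, 0, 0, -0.035], [0.142, 0.349, 0.055, 0, 0, -0.035]]]'

```text
time_s: 23.05
position: [0.6331, -0.1282, 0.2354]
orientation: [-3.14, 0.001, 0.01]
wrist_force: [0.5, 0.4, 0.1]
opening: 0.0885
grasp_force: 0.0
```

Emit:
carry_out --increments '[[[0, 0, 0, 0, 0, 0], [0, 0, 0, 0, 0, 0], [0, 0, 0, 0, 0, 0]]]'

```text
time_s: 23.35
position: [0.6327, -0.1256, 0.2367]
orientation: [-3.14, 0.0, 0.01]
wrist_force: [0.2, 0.7, 0.2]
opening: 0.0882
grasp_force: 0.0
```

```bash
python3 - <<'E'
from h import *
cam=np.load("top_now.npz")
uv=(np.array([(46,75),(222,74),(230,388),(46,388)])+.5)/8-.5+(350,130)
print(fit(cam,uv,.12,.068,.014)[:2])
E
python3 plan.py .6325 -.127 .005 .01
```

```text
(array([ 0.63175837, -0.12621695,  0.00817405]), np.float64(0.26571299055453323))
now tip [ 0.6327 -0.1256  0.0707] [-3.1404e+00  1.0000e-04  1.0100e-02] t 23.35 open 0.0882 F [0.2 0.7 0.2] 0.0
[-0.001, 0.006, 0.274, -0.006, 0.0, 0.0],[-0.001, 0.006, 0.274, -0.006, 0.0, 0.0],
```

Emit:
carry_out --increments '[[[0, 0.008, 0.27, 0, 0, 0], [0, 0, 0.27, 0, 0, 0], [0, 0, 0, 0, 0, 0], [0, 0, 0, 0, 0, 0]]]'

```text
time_s: 23.75
position: [0.6332, -0.126, 0.173]
orientation: [-3.141, -0.001, 0.011]
wrist_force: [1.0, -0.2, -0.3]
opening: 0.088
grasp_force: 0.0
```

Emit:
carry_out --increments '[[[0, 0, 0, 0, 0, 0], [0, 0, 0, 0, 0, 0], [0, 0, 0, 0, 0, 0], [0, 0, 0, 0, 0, 0], [0, 0, 0, 0, 0, 0]]]' --claw -1

```text
time_s: 24.25
position: [0.6349, -0.1276, 0.1755]
orientation: [3.141, -0.006, 0.01]
wrist_force: [0.3, 0.7, 6.3]
opening: 0.0676
grasp_force: 30.0
```

Emit:
carry_out --increments '[[[0, 0, -0.15, 0, 0, 0], [0, 0, -0.3, 0, 0, 0], [0, 0, -0.4, 0, 0, 0], [0, 0, 0, 0, 0, 0], [0, 0, 0, 0, 0, 0]]]'

```text
time_s: 24.75
position: [0.6343, -0.1279, 0.2778]
orientation: [3.14, -0.007, 0.01]
wrist_force: [-0.7, 0.3, -0.0]
opening: 0.0673
grasp_force: 30.0
```

```bash
python3 plan.py .6222 .1393 .09 -.242
```

```text
now tip [ 0.6343 -0.1279  0.1118] [ 3.1405 -0.0072  0.0096] t 24.75 open 0.0673 F [-0.7  0.3 -0. ] 30.0
[-0.014, -0.371, 0.03, 0.0, -0.012, 0.419],[-0.029, -0.371, 0.03, 0.0, -0.012, 0.419],[-0.044, -0.369, 0.029, 0.0, -0.012, 0.419],[-0.06, -0.366, 0.03, 0.0, -0.012, 0.419],[-0.075, -0.364, 0.03, 0.0, -0.012, 0.419],
[-0.09, -0.36, 0.03, 0.0, -0.012, 0.419],
```

Emit:
carry_out --increments '[[[-0.012, -0.371, 0.025, 0, 0, 0.42], [-0.027, -0.371, 0.025, 0, 0, 0.42], [-0.042, -0.369, 0.025, 0, 0, 0.42], [-0.058, -0.366, 0.025, 0, 0, 0.42], [-0.073, -0.364, 0.025, 0, 0, 0.42]]]'

```text
time_s: 25.25
position: [0.6232, 0.0964, 0.2579]
orientation: [3.141, 0.001, -0.202]
wrist_force: [-0.0, 0.1, -1.1]
opening: 0.0669
grasp_force: 30.0
```

Emit:
carry_out --increments '[[[-0.088, -0.36, 0.025, 0, 0, 0.42], [0, 0, 0, 0, 0, 0], [0, 0, 0, 0, 0, 0], [0, 0, 0, 0, 0, 0], [0, 0, 0, 0, 0, 0]]]'

```text
time_s: 25.75
position: [0.6228, 0.138, 0.2567]
orientation: [3.142, -0.002, -0.244]
wrist_force: [0.2, -0.3, 0.1]
opening: 0.0674
grasp_force: 30.0
```

```bash
python3 plan.py .6232 .1393 .070 -.242;  python3 - <<'E'
from rig import manip
from ov import *
c=manip.camera("scene"); s=manip.get_state(); P=s["position"]; yw=s["orientation"][2]
zb=P[2]-.166-.0095
t=(.6215,.1393,-.242); l=(P[0]-.0019,P[1]+.0005,yw)
u=proj(c,rect(.11,.058,t,.06)).mean(0).astype(int)
draw("b2.png",c,[(.11,.058,t,0,.056,(255,0,255)),(.12,.068,l,zb,zb+.014,(0,255,0))],u[0]-38,u[1]-32,76,60,9)
E
```

```text
now tip [0.6228 0.138  0.0907] [ 3.1416e+00 -1.9000e-03 -2.4370e-01] t 25.75 open 0.0674 F [ 0.2 -0.3  0.1] 30.0
[0.0, -0.011, 0.173, 0.0, -0.019, -0.017],
```

View pics/b2.png

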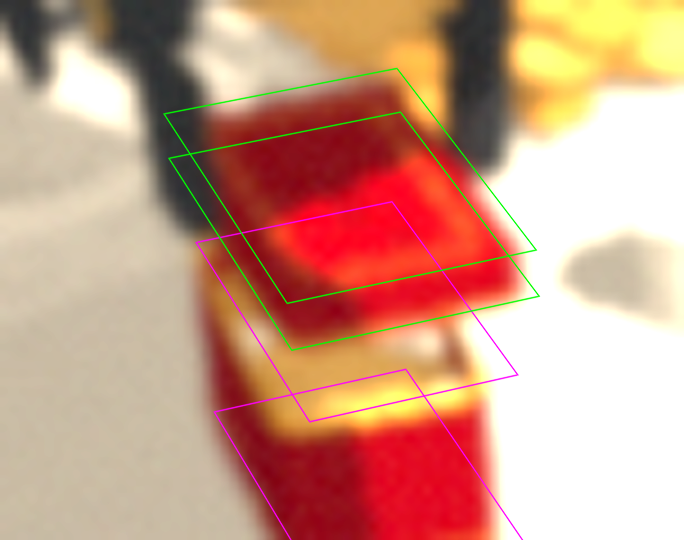

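In the scene view the lid matches its prediction (right corner near 520 against 537 predicted, which is rounding). The tin rim sits about 1 px further left and down than predicted, so the tin is about 2 mm further along +y. The top view agrees. I'll shift by that and descend.

Emit:
carry_out --increments '[[[-0.003, -0.026, 0.08, 0, 0, 0], [0, 0, 0.085, 0, 0, 0], [0, 0, 0, 0, 0, 0], [0, 0, 0, 0, 0, 0]]]'

```text
time_s: 26.2
position: [0.623, 0.1423, 0.2366]
orientation: [-3.142, -0.001, -0.242]
wrist_force: [-0.6, -0.1, -1.5]
opening: 0.0675
grasp_force: 30.0
```

Emit:
carry_out --increments '[[[0, 0, 0.016, 0, 0, 0], [0, 0, 0.016, 0, 0, 0], [0, 0, 0.016, 0, 0, 0], [0, 0, 0, 0, 0, 0]]]'

```text
time_s: 26.6
position: [0.6233, 0.1426, 0.2317]
orientation: [-3.141, -0.003, -0.242]
wrist_force: [-0.0, 0.0, -0.4]
opening: 0.0675
grasp_force: 30.0
```

Emit:
carry_out --increments '[[[0, 0, 0.016, 0, 0, 0], [0, 0, 0, 0, 0, 0]]]'

```text
time_s: 26.8
position: [0.6235, 0.1425, 0.2302]
orientation: [-3.141, -0.003, -0.242]
wrist_force: [-1.1, -0.6, 1.4]
opening: 0.0673
grasp_force: 30.0
```

Emit:
carry_out --increments '[[[0, 0.01, 0, 0, 0, 0], [0, 0, 0, 0, 0, 0]]]'

```text
time_s: 27.0
position: [0.6233, 0.1414, 0.2302]
orientation: [-3.14, -0.004, -0.242]
wrist_force: [-0.4, 0.3, 0.1]
opening: 0.0672
grasp_force: 30.0
```

Emit:
carry_out --increments '[[[0, 0, 0.012, 0, 0, 0], [0, 0, 0.012, 0, 0, 0], [0, 0, 0, 0, 0, 0]]]'

```text
time_s: 27.3
position: [0.6236, 0.1414, 0.2272]
orientation: [-3.14, -0.004, -0.242]
wrist_force: [2.1, -0.8, 0.8]
opening: 0.0668
grasp_force: 30.0
```

Emit:
carry_out --increments '[[[0.008, 0, 0.012, 0, 0, 0], [0, 0, 0.012, 0, 0, 0], [0, 0, 0, 0, 0, 0]]]'

```text
time_s: 27.6
position: [0.624, 0.1412, 0.2238]
orientation: [-3.141, -0.003, -0.242]
wrist_force: [0.3, -0.1, -0.0]
opening: 0.0671
grasp_force: 30.0
```

Emit:
carry_out --increments '[[[0, 0, 0.012, 0, 0, 0], [0, 0, 0.012, 0, 0, 0], [0, 0, 0, 0, 0, 0]]]'

```text
time_s: 27.9
position: [0.624, 0.1412, 0.221]
orientation: [-3.141, -0.003, -0.242]
wrist_force: [0.9, 0.2, -0.6]
opening: 0.0671
grasp_force: 30.0
```

Emit:
carry_out --increments '[[[0, 0, 0.012, 0, 0, 0], [0, 0, 0.01, 0, 0, 0], [0, 0, 0, 0, 0, 0]]]'

```text
time_s: 28.2
position: [0.6241, 0.1412, 0.2194]
orientation: [-3.141, -0.003, -0.242]
wrist_force: [-1.5, -0.8, 5.2]
opening: 0.0672
grasp_force: 30.0
```

Seated at the expected 0.2195. Press, release, lift and check.

Emit:
carry_out --increments '[[[0, 0, 0.01, 0, 0, 0], [0, 0, 0.008, 0, 0, 0], [0, 0, 0, 0, 0, 0]]]'

```text
time_s: 28.5
position: [0.6242, 0.1412, 0.2193]
orientation: [-3.141, -0.003, -0.242]
wrist_force: [-5.6, -1.7, 16.6]
opening: 0.067
grasp_force: 30.0
```

Emit:
carry_out --increments '[[[0, 0, -0.022, 0, 0, 0], [0, 0, 0, 0, 0, 0]]]'

```text
time_s: 28.7
position: [0.624, 0.1412, 0.2194]
orientation: [-3.141, -0.003, -0.242]
wrist_force: [1.8, -0.3, 3.8]
opening: 0.0669
grasp_force: 30.0
```

Emit:
carry_out --increments '[[[0, 0, 0, 0, 0, 0], [0, 0, 0, 0, 0, 0], [0, 0, 0, 0, 0, 0], [0, 0, 0, 0, 0, 0]]]' --claw 1

```text
time_s: 29.1
position: [0.6239, 0.1412, 0.2187]
orientation: [-3.141, -0.002, -0.242]
wrist_force: [-0.1, -0.0, 0.1]
opening: 0.0882
grasp_force: 0.0
```

Emit:
carry_out --increments '[[[0, 0, -0.15, 0, 0, 0], [0, 0, -0.3, 0, 0, 0], [0, 0, -0.3, 0, 0, 0], [0, 0, -0.35, 0, 0, 0], [0, 0, -0.35, 0, 0, 0]]]'

```text
time_s: 29.6
position: [0.6232, 0.1411, 0.3941]
orientation: [-3.141, -0.002, -0.242]
wrist_force: [1.3, 0.1, -0.3]
opening: 0.0883
grasp_force: 0.0
```

Run:
```python
from rig import manip
import cv2,numpy as np
s=manip.camera("scene")["color"][:,:,::-1]; t=manip.camera("top")["color"][:,:,::-1]
f=lambda i,x,y,w,h,k,g:np.clip(cv2.resize(i[y:y+h,x:x+w],None,fx=k,fy=k,interpolation=cv2.INTER_CUBIC)*g,0,255).astype(np.uint8)
a=f(s,195,165,160,120,5,1.05); b=f(t,200,130,250,110,3,1.4)[:, :]
b=cv2.resize(b,(800,int(b.shape[0]*800/b.shape[1])))
a=cv2.resize(a,(333,250)); 
top=np.hstack([cv2.resize(f(s,195,225,60,60,6,1),(390,248)) if 0 else f(s,195,225,65,55,6,1.0)[:,:400],f(s,215,170,65,55,6,1.3)[:,:390]])
top=np.pad(top,((0,0),(0,800-top.shape[1]),(0,0)))[:248]
cv2.imwrite("pics/fin.png",np.vstack([top,b])[:600])
```

```text
(no output)
```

View pics/fin.png

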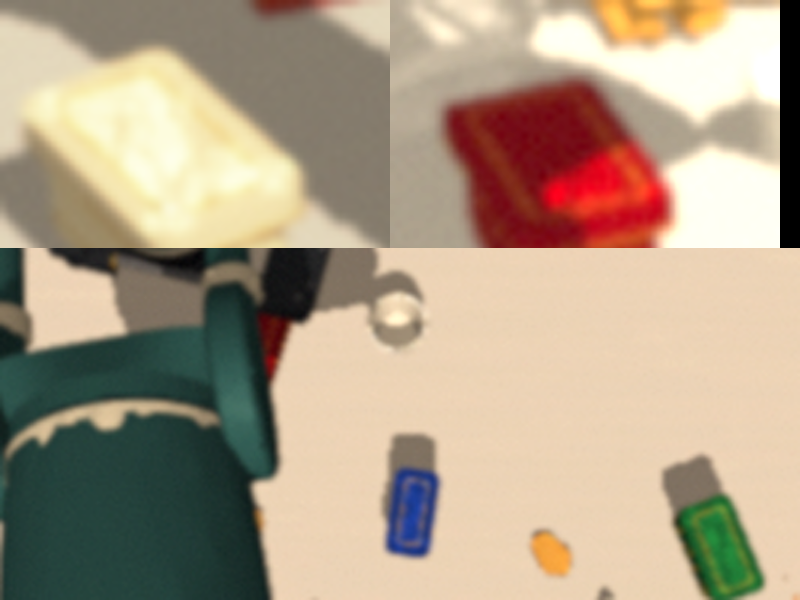

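All four lids are on and flat: cream and burgundy in the scene crops, navy and green in the top view. The arm is clear, so I'm handing in.

```bash
python3 -c "
from rig import manip
print(manip.sign_off())"
```

```text
the job is handed in; nothing more can be done
None
```

All four lids are on their matching tins, each seated at its closed height and flat in the final pictures, and the job was handed in at about 30 s of the 115 s limit; sign-off returned no verdict.

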